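# Click the bench vise round to sixty degrees

## Robot

A 6-joint arm with a two-finger parallel gripper is mounted at the origin on the work surface. World frame = base frame: x ahead of the robot, y to its left, z up, the work surface at z = 0. Lengths are in m, angles in rad, forces in N, time in s.
With the tool pointing down it reaches from about 0.3 to 0.875 m from the base axis. Payload 4.2 kg.
Tool frame: the origin (TCP) lies midway between the tips of the shut fingers; the grasp point (between the pads) lies 19 mm behind it; z points along the fingers, y is the direction in which the jaws open and shut (so a half turn about z gives the same grasp; the last joint's range is limited). The gripper opens to 85 mm and grips with 20 to 120 N. Pads are 22 mm wide; open, the fingers measure 114 mm over their backs; the gripper's body (76 mm by 85 mm) begins 54 mm behind the grasp point. The pads swing forward as they close: fully open they stand 13 mm farther back than shut.
Start: joints at [1.102, 0.32, 1.565, -0, 1.257, -0.02], TCP at [0.249, 0.518, 0.231] pointing down, gripper open.
Joint ranges: [-3.11, 3.11], [-0.84, 2.01], [0.21, 2.61], [-1.34, 4.49], [0.05, 2.63], [-2.56, 2.56]. Speed limits (rad/s): [2.57, 2.57, 3.14, 3.14, 3.14, 3.14].

## Interface

Orientations are given as [roll, pitch, yaw] about the fixed x, y, z axes, in that order (R = Rz(yaw) Ry(pitch) Rx(roll)).
In Python, from plant import r gives the robot as it stands.
- The arm moves only by the tool play_rows, never from a script. Its argument "motion" is a list of rows, each a list of 7 numbers: the turn, a rotation vector about the tool's x, y, z in rad, then the shift along the tool's x, y, z in cm, then the opening in per cent of the stroke, from 0 (shut) to 100 (fully open). A call has 1 to 10 rows; each row is the pose to reach, as a shift and turn from the pose commanded when the call began, along the tool's axes at that moment; what a row does not reach only later rows make up. A row lasts 1/12 s, in which the tool goes at most 41.7 mm and 7.16 degrees, less where a joint would pass 70% of its speed; a pose out of reach is approached as far as the arm can. A call with a gripper value outside its range is refused whole. The fingers move at their own pace and stop on an object; "grip_force" is the grip in N (left out, the last holds). Time passes only in rows, so rows that repeat a pose let the fingers close. It gives the time, the measured TCP pose, the force and the opening at its end, in the units of the state.
- r.read_state(): the state, without advancing time (a new reading comes with each control period).
- r.camera(name): name is "side" or "top" or "wrist"; returns a dict with "frame" (400x640x3 uint8, red, green, blue), "range_z" (400x640 float32, m along the optical axis (not along the pixel's ray), 0 where there is no reading), "fx", "fy", "cx", "cy" (pixels), "origin" and "rotation" of the camera in the world. Camera axes: x right, y up, looking along -z (the intrinsics and any distortion apply to the point x, -y, -z); pixel columns grow to the right and rows downward; lengths in m; the calibration is good to about 2 mm. A picture is of the moment at which its call begins.
- r.close_job(): hands the job in, once; it reports no verdict.
The state is a dict: "t": time; "qpos": joint angles; "joint_vel": joint speeds; "joint_torque": joint torques, N m; "ee_pos": TCP position; "ee_rot": TCP orientation; "contact_force": force on the tool from outside, world axes, zero at the start; "wrist_torque": the same for the moment, N m; "gripper_width": opening from 0.0 (shut) to 1.0 (fully open).
Only numpy, scipy, OpenCV 4.12 (cv2) and the standard library are available. Lean on these libraries where they do the work, as an engineer would, in place of code of your own. Each camera call takes 0.05 s, during which the arm holds its last target.

## Task

A flat aluminium plate is clamped in one of the two bench vises, ready to have its edge filed. Take that vise by its upright hand post and swivel it on its clicking base to 60 degrees: the second click anticlockwise (seen from above) from the long, broad zero mark. Leave it sitting in that click and let go; do not turn the other vise.

Things in the scene. Friction and masses are not known exactly. Their poses are not given: they have to be found in the camera images.
- click_base: Round steel base, bolted down, 170 mm across, 28 mm high, of the vise that clamps an upright aluminium plate (70 x 8 mm seen from above). Origin: centre of its underside, on the swivel axis; x level towards the long broad white zero mark (30 mm wide); short marks every 30 degrees. The red vise on it is 91 mm high (plate 118 mm) within 60 mm of the axis; its screw reaches 90 mm opposite the hand post.
- swivel (a joint): Swivel angle of the vise with the plate, rad, anticlockwise from above positive, 0 with its hand post over the zero mark (post direction = base x turned by this angle). Clicks every 0.524 rad (30 degrees); 60 degrees = 1.047. About 6 N at the post leaves a click; past halfway it runs on by itself. Stops at -1.45 and 1.95. Starts in the click at -0.524, 0 or 0.524, rarely poised midway between two.
- swivel_handle (a point): Centre of the top of this vise's hand post: an upright round steel bar, 20 mm diameter, top 125 mm above the bench, free to grip or push down to 50 mm above the bench. It stands 100 mm from the swivel axis on a flat arm (18 mm wide, top 48 mm above the bench) and goes round with the vise. The vise's jaws begin 46 mm from its side, towards the axis; elsewhere it is clear.
- other_swivel (a joint): Swivel angle (rad) of the other vise: same red vise, base and hand post, but clamping a short upright round steel rod, 24 mm diameter. Starts in its 0 click and must stay there. The two vises stand 34 to 46 cm apart, one to the left and one to the right, in either order.
Things that resemble listed ones, but are neither listed nor needed, are in the scene too. What is shaped like the part that bears other_swivel but orange is not meant. Leave any yellow look-alike of the click_base alone.

How it is judged:
At the end, for the whole second after the job is handed in: The vise with the plate rests in the click at +60 degrees from its zero mark (within 10 degrees), not moving and let go; the other vise is still in its zero click (within 0.2 rad) (value of joint swivel between 0.873 and 1.222 rad and velocity of joint swivel between -0.1 and 0.1 rad/s and value of joint other_swivel between -0.2 and 0.2 rad); the robot touches nothing.
It fails at once if the other vise was turned out of its click (value of joint other_swivel above 0.35 rad or value of joint other_swivel below -0.35 rad).
It also fails if it takes over 38 s, if anything falls off the work surface, if the arm or the gripper's body presses on something with over 40 N, if the wrist force passes 120 N, or if a joint passes its speed limit or range.

## Working session

There is one attempt and no reset: what is moved stays moved. The work goes in short steps, Python scripts to look and compute and a tool call to move; the robot and the scene stay as the last step left them, time stands still between calls to the robot, and variables do not carry over. Pictures are saved under pics/ and viewed, and the job is handed in when it is done.

Besides the shell and the picture viewer there is one more tool, called after "Call:" in YAML: its name, and indented under it one key for each argument. play_rows: Moves the arm, as the interface text tells. Its arguments: {"type":"object","properties":{"motion":{"type":"array"},"grip_force":{"type":"number"}},"required":["motion"]}

```bash
ls; mkdir -p pics; python3 - <<'E'
from plant import r
import cv2
s=r.read_state();print(s)
for n in("top","side"):
    c=r.camera(n);cv2.imwrite(f"pics/{n}0.png",c["frame"][...,::-1]);print(n,c["fx"],c["cx"],c["cy"],c["origin"],c["rotation"],c.keys())
E
```

```text
pics
{'t': 0.0, 'qpos': array([ 1.10199514e+00,  3.20306657e-01,  1.56565607e+00, -1.83874060e-05,
        1.25739058e+00, -1.99959368e-02]), 'joint_vel': array([-0.00188344,  0.00014231, -0.00034251,  0.00047724, -0.00141492,
       -0.00097729]), 'joint_torque': array([-3.44883709e-03, -4.15521169e+01, -2.34158689e+01, -3.06524425e-04,
        8.17044260e-03, -2.46935166e-06]), 'ee_pos': array([0.2492792 , 0.51764093, 0.23048269]), 'ee_rot': array([-3.13983200e+00, -1.77254151e-05,  2.69279308e+00]), 'contact_force': array([ 0.70692751, -0.0879472 , -0.46849855]), 'wrist_torque': array([ 0.02316422, -0.03124932, -0.0322582 ]), 'gripper_width': 1.0002882618000235}
top 380.5867858867344 320.6288110507187 199.12205012646592 [ 0.37793338 -0.15795476  1.07500529] [ 0.03954164  0.01145297 -1.56730622] dict_keys(['frame', 'range_z', 'fx', 'fy', 'cx', 'cy', 'origin', 'rotation'])
side 499.5600524996853 317.3135097741598 198.7007467177059 [ 0.14538021 -1.14658075  1.03917658] [ 0.83367273  0.00393492 -0.30688159] dict_keys(['frame', 'range_z', 'fx', 'fy', 'cx', 'cy', 'origin', 'rotation'])
```

View pics/top0.png

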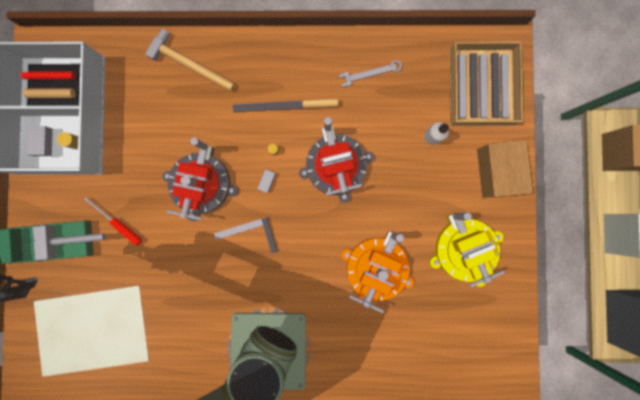

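View pics/side0.png

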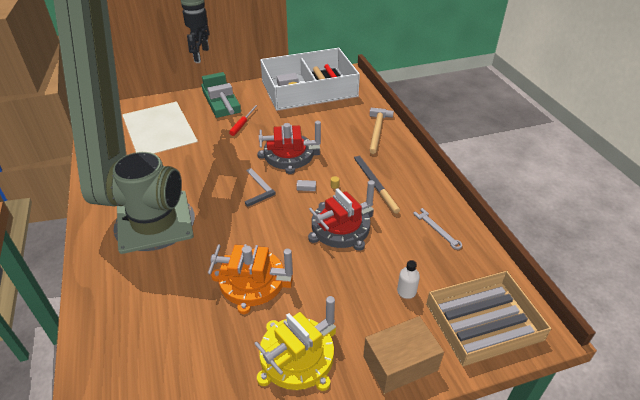

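Candidates in the top view are the red vise with plate (337,164), red vise with rod (198,183), orange (379,270) and yellow (469,250). The red vise with the plate at (337,164) matches the description. I'll check it in a close crop.

```bash
cat >h.py <<'E'
import numpy as np,cv2
from scipy.spatial.transform import Rotation as R
from plant import r
def cast(c,u,v,z):
    M=R.from_euler('xyz',c["rotation"]).as_matrix() if np.size(c["rotation"])==3 else np.array(c["rotation"])
    u=np.asarray(u,float);v=np.asarray(v,float)
    d=np.stack([(u-c["cx"])/c["fx"],-(v-c["cy"])/c["fy"],-np.ones_like(u)],-1)@M.T
    o=np.array(c["origin"]);return o+d*((z-o[2])/d[...,2])[...,None]
def proj(c,p):
    M=R.from_euler('xyz',c["rotation"]).as_matrix()
    q=(np.asarray(p,float)-np.array(c["origin"]))@M
    return c["cx"]+c["fx"]*q[...,0]/-q[...,2], c["cy"]-c["fy"]*q[...,1]/-q[...,2]
E
python3 - <<'E'
from h import *
import pickle
c=r.camera("top");s=r.camera("side");pickle.dump((c,s),open("c.pkl","wb"))
f=c["frame"][...,::-1]
a=cv2.resize(f[110:210,285:395],None,fx=7,fy=6*7/6,interpolation=cv2.INTER_CUBIC)[:590]
cv2.imwrite("pics/topcrop.png",cv2.resize(f[112:208,285:395],None,fx=6,fy=6,interpolation=cv2.INTER_CUBIC))
g=s["frame"][...,::-1]
cv2.imwrite("pics/sidecrop.png",cv2.resize(g[165:260,290:400],None,fx=6,fy=6,interpolation=cv2.INTER_CUBIC))
# depth checks
M=R.from_euler('xyz',c["rotation"]).as_matrix()
for u,v in((337,158),(327,125),(100,250),(400,200)):
    z=c["range_z"][v,u]; d=np.array([(u-c["cx"])/c["fx"],-(v-c["cy"])/c["fy"],-1])*z
    print(u,v,z,np.array(c["origin"])+M@d)
E
```

```text
337 158 0.9618842 [ 0.51991268 -0.18787225  0.11757038]
327 125 0.9626328 [ 0.60333745 -0.16235067  0.12041434]
100 250 1.0742998 [0.27468268 0.47678605 0.0030712 ]
400 200 1.0745918 [ 0.41867539 -0.36960624 -0.00134067]
```

View pics/topcrop.png

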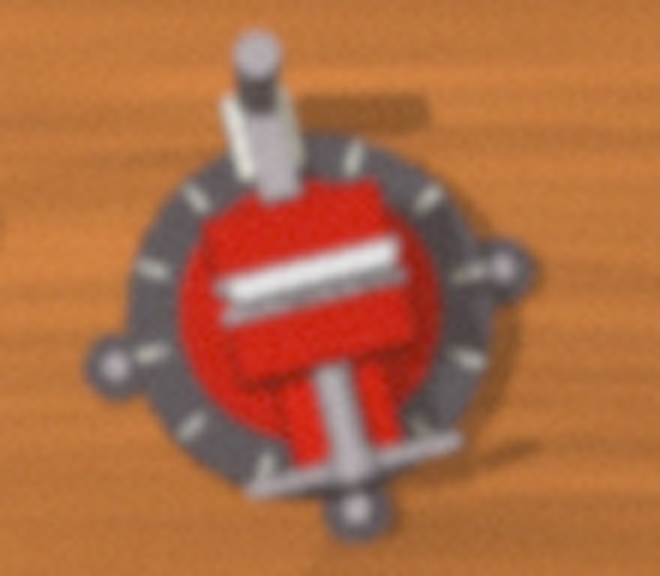

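View pics/sidecrop.png

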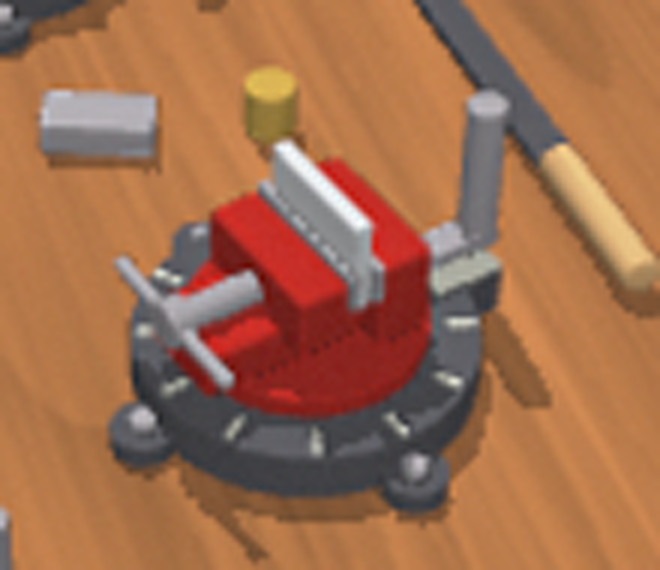

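The crops show an upright plate in a red vise on a dark base. The post top is at crop (258,53) in the top view, and its arm lies over the broad white mark, so the vise starts in click 0. Next I'll measure the axis and the post.

```bash
python3 - <<'E'
from h import *
import pickle
c,s=pickle.load(open("c.pkl","rb"))
def w(x,y,z): return cast(c,285+(np.array(x)+.5)/6-.5,112+(np.array(y)+.5)/6-.5,z)
mk=np.array([(197,198),(153,268),(150,352),(190,427),(266,467),(355,158),(428,198),(468,270),(470,357),(422,425)])
P=w(mk[:,0],mk[:,1],.028)[:,:2]
A=np.c_[2*P,np.ones(len(P))];k=np.linalg.lstsq(A,(P**2).sum(1),rcond=None)[0]
print("axis",k[:2],"r",np.sqrt(k[2]+k[:2]@k[:2]))
print("mark angs",np.degrees(np.arctan2(*(P-k[:2]).T[::-1])).round(1))
z=w([235,293],[140,150],.028);print("zero",np.degrees(np.arctan2(*(z[:,:2]-k[:2]).T[::-1])),z)
p=w([258],[53],.125)[0];d=p[:2]-k[:2];print("post",p,np.linalg.norm(d),np.degrees(np.arctan2(d[1],d[0])))
x,y=(487+.5)/6+290-.5,(105+.5)/6+165-.5
print("side post",cast(s,np.array([x]),np.array([y]),.125))
# scene: other vise
m=cv2.inRange(c["frame"],(150,0,0),(255,60,60));n,l,st,ce=cv2.connectedComponentsWithStats(m)
for i in range(1,n):
    if st[i,4]>80: print(ce[i],st[i,4],cast(c,ce[i][:1],ce[i][1:],.06))
st=r.read_state();print(st["ee_pos"],R.from_euler('xyz',st["ee_rot"]).as_matrix().round(3))
E
```

```text
axis [ 0.51762606 -0.18851319] r 0.07512777821359844
mark angs [  44.6   74.3  104.2  134.1  164.4  -16.2  -45.8  -74.9 -105.6 -135.2]
zero [23.47859983  5.9769576 ] [[ 0.59743188 -0.15384807  0.028     ]
 [ 0.59280923 -0.18064169  0.028     ]]
post [ 0.61389692 -0.16376548  0.125     ] 0.09940084118482961 14.41649686544971
side post [[ 0.61091578 -0.16519513  0.125     ]]
[46.51851852 74.55892256] 297 [[0.75573228 0.60255082 0.06      ]]
[334.72453222 164.65488565] 962 [[ 0.51052895 -0.18361292  0.06      ]]
[193.74840764 168.36624204] 314 [[0.49975333 0.19518441 0.06      ]]
[187.44307692 195.52307692] 325 [[0.42662283 0.2109327  0.06      ]]
[124.98518519 231.36296296] 270 [[0.33011704 0.37708542 0.06      ]]
[0.24937281 0.51780542 0.23079542] [[-0.901  0.434 -0.   ]
 [ 0.434  0.901 -0.001]
 [-0.    -0.001 -1.   ]]
```

The measurements agree with the sizes given. The axis is at (0.518,-0.189) and the marks have radius 75 mm. The post is 99 mm from the axis at 14.4°, against a zero mark at about 14.6° (click 0). Top and side views agree on the post to 3 mm. The grip needs tool y at 104.5° − 180° (world turn −140°), which keeps joint 6 in range.

Call:
play_rows:
  motion:
    - [0,0,0.122,-3.1,-2.25,0,100]
    - [0,0,0.244,-6.2,-4.5,0,100]
    - [0,0,0.366,-9.3,-6.75,0,100]
    - [0,0,0.488,-12.4,-9.0,0,100]
    - [0,0,0.61,-15.5,-11.25,0,100]
    - [0,0,0.732,-18.6,-13.5,0,100]
    - [0,0,0.854,-21.7,-15.75,0,100]
    - [0,0,0.976,-24.8,-18.0,0,100]
    - [0,0,1.098,-27.9,-20.25,0,100]
    - [0,0,1.22,-31.0,-22.5,0,100]

```text
t: 1.03
ee_pos: [0.4316, 0.179, 0.2314]
ee_rot: [3.141, -0.0, 1.467]
contact_force: [1.3, -0.6, 0.4]
gripper_width: 0.995
```

```bash
cat >>h.py <<'E'
AX=np.array([.5176,-.1885]);Z0=np.radians(14.5)
def togo(p,yaw_y,z):
    s=r.read_state();M=R.from_euler('xyz',s["ee_rot"]).as_matrix()
    T=np.c_[[-np.cos(yaw_y+np.pi/2),-np.sin(yaw_y+np.pi/2),0],[np.cos(yaw_y),np.sin(yaw_y),0],[0,0,-1]]
    T[:,0]=np.cross(T[:,1],T[:,2])
    print("t",s["t"],"pos",s["ee_pos"].round(4),"q",s["qpos"].round(2),"F",s["contact_force"].round(1),"w",s["gripper_width"])
    print("turn",R.from_matrix(M.T@T).as_rotvec().round(4),"shift cm",(100*M.T@(np.r_[p,z]-s["ee_pos"])).round(2))
E
python3 - <<'E'
from h import *
togo((.613,-.1643),np.radians(-75.5),.2)
E
```

```text
t 1.0333 pos [0.4316 0.179  0.2314] q [0.37 0.15 1.8  0.   1.2  0.47] F [ 1.3 -0.6  0.4] w 0.9946026494275195
turn [ 1.0000e-04 -3.0000e-04  1.2138e+00] shift cm [-32.26  21.61   3.14]
```

Call:
play_rows:
  motion:
    - [0,0,0.121,-3.2,2.1,0,100]
    - [0,0,0.243,-6.4,4.3,0,100]
    - [0,0,0.364,-9.6,6.5,0,100]
    - [0,0,0.486,-12.9,8.6,0,100]
    - [0,0,0.607,-16.1,10.8,0,100]
    - [0,0,0.728,-19.3,13.0,0,100]
    - [0,0,0.85,-22.6,15.1,0.5,100]
    - [0,0,0.971,-25.8,17.3,1.5,100]
    - [0,0,1.093,-29.0,19.4,2.5,100]
    - [0,0,1.214,-32.3,21.6,3.1,100]

```text
t: 1.87
ee_pos: [0.6145, -0.1634, 0.199]
ee_rot: [-3.14, 0.002, 0.253]
contact_force: [0.9, 0.3, -1.0]
gripper_width: 1.004
```

```bash
python3 - <<'E'
from h import *
togo((.613,-.1643),np.radians(-75.5),.08)
c=r.camera("wrist");cv2.imwrite("pics/w1.png",c["frame"][...,::-1])
print(proj(c,np.array([[.613,-.1643,.125],[.5176,-.1885,.118]])))
E
```

```text
t 1.8667 pos [ 0.6145 -0.1634  0.199 ] q [-0.28  0.44  1.47  0.    1.24  1.04] F [ 0.9  0.3 -1. ] w 1.0035021150563284
turn [-0.0013  0.0015 -0.0006] shift cm [-0.15  0.07 11.9 ]
(array([321.36188691, 320.51042736]), array([219.36450223, 326.02910556]))
```

View pics/w1.png

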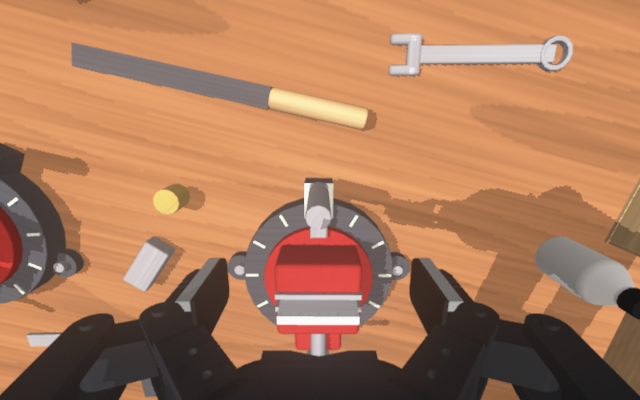

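The post top is at (318,216) against a prediction of (321,219), and the zero mark lies under it with the fingers straddling it, so the alignment is good. Now I'll descend and close.

Call:
play_rows:
  motion:
    - [0,0,0,-0.1,0,3,100]
    - [0,0,0,-0.1,0,6,100]
    - [0,0,0,-0.1,0,9,100]
    - [0,0,0,-0.1,0,11,100]
    - [0,0,0,-0.1,0,11.9,100]
    - [0,0,0,-0.1,0,11.9,20]
    - [0,0,0,-0.1,0,11.9,10]
    - [0,0,0,-0.1,0,11.9,10]
    - [0,0,0,-0.1,0,11.9,10]
    - [0,0,0,-0.1,0,11.9,10]
  grip_force: 40

```text
t: 2.75
ee_pos: [0.6144, -0.1622, 0.0829]
ee_rot: [3.14, -0.003, 0.259]
contact_force: [0.2, -1.1, 0.3]
gripper_width: 0.299
```

```bash
python3 - <<'E'
from h import *
togo((.613,-.1643),np.radians(-75.5),.08)
# arc in tool frame at Z0 : x_tool radial out dir, y_tool = -tangential
s=r.read_state();M=R.from_euler('xyz',s["ee_rot"]).as_matrix();print(M.round(3))
p0=AX+.099*np.array([np.cos(Z0),np.sin(Z0)])
for a in range(0,63,3):
    t=Z0+np.radians(a);p=AX+.099*np.array([np.cos(t),np.sin(t)])
    print(a,-np.radians(a).round(3),(100*M.T@np.r_[p-p0,0]).round(2))
E
```

```text
t 2.75 pos [ 0.6144 -0.1622  0.0829] q [-0.28  0.53  1.62  0.    0.99  1.04] F [ 0.2 -1.1  0.3] w 0.2988221990694617
turn [ 0.0014 -0.0026  0.0058] shift cm [-0.19  0.17  0.29]
[[ 0.967  0.256  0.003]
 [ 0.256 -0.967 -0.001]
 [ 0.003  0.001 -1.   ]]
0 -0.0 [0. 0. 0.]
3 -0.052 [-0.01 -0.52 -0.  ]
6 -0.105 [-0.05 -1.04 -0.  ]
9 -0.157 [-0.11 -1.55 -0.  ]
12 -0.209 [-0.2  -2.06 -0.  ]
15 -0.262 [-0.32 -2.56 -0.  ]
18 -0.314 [-0.47 -3.06 -0.01]
21 -0.367 [-0.64 -3.55 -0.01]
24 -0.419 [-0.83 -4.03 -0.01]
27 -0.471 [-1.05 -4.5  -0.01]
30 -0.524 [-1.3  -4.96 -0.01]
33 -0.576 [-1.57 -5.4  -0.01]
36 -0.628 [-1.86 -5.83 -0.01]
39 -0.681 [-2.17 -6.24 -0.01]
42 -0.733 [-2.5  -6.64 -0.02]
45 -0.785 [-2.86 -7.02 -0.02]
48 -0.838 [-3.23 -7.38 -0.02]
51 -0.89 [-3.62 -7.71 -0.02]
54 -0.942 [-4.03 -8.03 -0.02]
57 -0.995 [-4.46 -8.33 -0.02]
60 -1.047 [-4.9  -8.6  -0.02]
```

Call:
play_rows:
  motion:
    - [0,0,0,0,0,0,10]
    - [0,0,0,0,0,0,10]
    - [0,0,0,0,0,0,10]
    - [0,0,0,0,0,0,10]

```text
t: 3.08
ee_pos: [0.6144, -0.1624, 0.0828]
ee_rot: [3.14, -0.002, 0.259]
contact_force: [-0.3, -1.4, 6.1]
gripper_width: 0.224
```

Gripped at 19 mm, which matches the 20 mm post. Now the arc, first 30°.

Call:
play_rows:
  motion:
    - [0,0,-0.052,-0.01,-0.52,0,10]
    - [0,0,-0.105,-0.05,-1.04,0,10]
    - [0,0,-0.157,-0.11,-1.55,0,10]
    - [0,0,-0.209,-0.2,-2.06,0,10]
    - [0,0,-0.262,-0.32,-2.56,0,10]
    - [0,0,-0.314,-0.47,-3.06,0,10]
    - [0,0,-0.367,-0.64,-3.55,0,10]
    - [0,0,-0.419,-0.83,-4.03,0,10]
    - [0,0,-0.471,-1.05,-4.5,0,10]
    - [0,0,-0.524,-1.3,-4.96,0,10]

```text
t: 3.92
ee_pos: [0.5889, -0.117, 0.0828]
ee_rot: [3.14, -0.002, 0.785]
contact_force: [1.9, -4.9, 4.2]
gripper_width: 0.226
```

```bash
python3 - <<'E'
from h import *
s=r.read_state();d=s["ee_pos"][:2]-AX;print(np.degrees(np.arctan2(d[1],d[0]))-14.5,np.linalg.norm(d))
t=np.radians(74.5);togo(AX+.099*np.array([np.cos(t),np.sin(t)]),np.radians(-15.5),.0828)
E
```

```text
30.603401876773496 0.10095140058242348
t 3.9167 pos [ 0.5889 -0.117   0.0828] q [-0.22  0.48  1.71  0.    0.95  0.57] F [ 1.9 -4.9  4.2] w 0.22632229358537304
turn [ 0.0021 -0.0013 -0.5149] shift cm [-1.48 -4.86 -0.01]
```

Call:
play_rows:
  motion:
    - [0,0,-0.052,-0.02,-0.52,0,10]
    - [0,0,-0.105,-0.06,-1.04,0,10]
    - [0,0,-0.157,-0.12,-1.55,0,10]
    - [0,0,-0.209,-0.22,-2.06,0,10]
    - [0,0,-0.262,-0.35,-2.56,0,10]
    - [0,0,-0.314,-0.5,-3.06,0,10]
    - [0,0,-0.367,-0.68,-3.55,0,10]
    - [0,0,-0.419,-0.88,-4.03,0,10]
    - [0,0,-0.471,-1.1,-4.48,0,10]
    - [0,0,-0.519,-1.36,-4.92,0,10]

```text
t: 4.75
ee_pos: [0.5444, -0.0906, 0.0828]
ee_rot: [3.14, -0.003, 1.303]
contact_force: [1.5, 4.4, 8.0]
gripper_width: 0.222
```

```bash
python3 - <<'E'
from h import *
s=r.read_state();d=s["ee_pos"][:2]-AX;print(np.degrees(np.arctan2(d[1],d[0]))-14.5,np.linalg.norm(d))
t=np.radians(74.5);togo(AX+.099*np.array([np.cos(t),np.sin(t)]),np.radians(-15.5),.0828)
c=r.camera("top");cv2.imwrite("pics/t2.png",cv2.resize(c["frame"][100:220,265:415,::-1],None,fx=4,fy=4))
E
```

```text
60.19071143782628 0.10155279207016639
t 4.75 pos [ 0.5444 -0.0906  0.0828] q [-0.19  0.42  1.82  0.    0.9   0.08] F [1.5 4.4 8. ] w 0.2217178276876976
turn [ 0.0015 -0.003   0.0029] shift cm [-0.26  0.03 -0.  ]
```

View pics/t2.png

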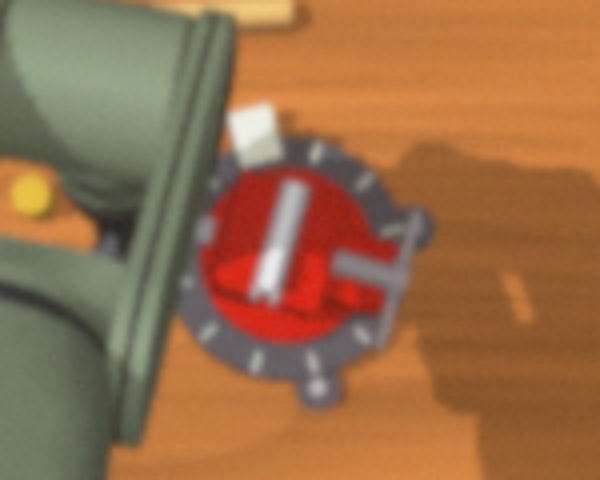

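The vise has turned about 60°: the broad zero mark is uncovered at (255,133) and the screw points right. Now I'll open and lift.

Call:
play_rows:
  motion:
    - [0,0,0,0,0,0,100]
    - [0,0,0,0,0,0,100]
    - [0,0,0,0,0,0,100]
    - [0,0,0,0,0,0,100]
    - [0,0,0,0,0,0,100]
    - [0,0,0,0,0,-2,100]
    - [0,0,0,0,0,-5,100]
    - [0,0,0,0,0,-9,100]
    - [0,0,0,0,0,-13,100]
    - [0,0,0,0,0,-16,100]

```text
t: 5.63
ee_pos: [0.5445, -0.0923, 0.2444]
ee_rot: [3.139, -0.0, 1.302]
contact_force: [1.0, -0.4, -0.5]
gripper_width: 0.998
```

Call:
play_rows:
  motion:
    - [0,0,0,4,0,-2,100]
    - [0,0,0,8,0,-2,100]
    - [0,0,0,12,0,-2,100]
    - [0,0,0,16,0,-2,100]
    - [0,0,0,20,0,-2,100]
    - [0,0,0,24,0,-2,100]
    - [0,0,0,28,0,-2,100]
    - [0,0,0,28,0,-2,100]
    - [0,0,0,28,0,-2,100]

```text
t: 6.38
ee_pos: [0.6184, 0.1796, 0.2602]
ee_rot: [-3.14, 0.001, 1.305]
contact_force: [-0.2, -0.9, 0.3]
gripper_width: 0.997
```

```bash
python3 - <<'E'
from h import *
togo((.5,0),0,.2)
c=r.camera("top");cv2.imwrite("pics/t3.png",cv2.resize(c["frame"][100:220,140:400,::-1],None,fx=3,fy=3,interpolation=cv2.INTER_CUBIC))
cv2.imwrite("pics/t3b.png",cv2.resize(c["frame"][110:210,275:395,::-1],None,fx=6,fy=6,interpolation=cv2.INTER_CUBIC)[:600])
c=r.camera("side");cv2.imwrite("pics/s3.png",c["frame"][...,::-1])
E
```

```text
t 6.3833 pos [0.6184 0.1796 0.2602] q [ 0.26  0.42  1.34 -0.    1.38  0.53] F [-0.2 -0.9  0.3] w 0.9974863309937366
turn [-0.0014  0.0008 -0.2658] shift cm [-20.43  -6.7    6.05]
```

View pics/t3b.png

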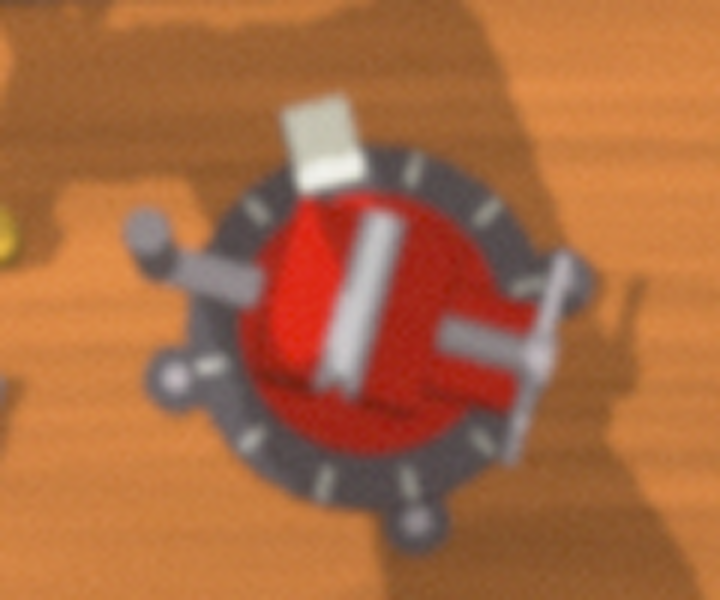

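View pics/s3.png

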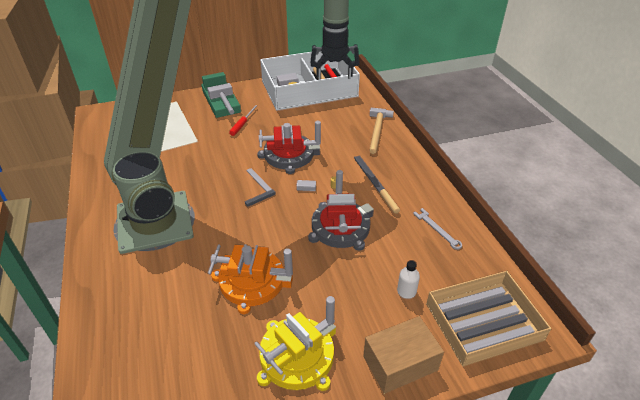

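The post is now at crop (148,228), with the arm covering the second short mark. The zero mark is at (325,145) with one short mark (257,210) between them. The other vise is unchanged in the side view. A final numeric check, then I'll hand in.

```bash
python3 - <<'E'
from h import *
c=r.camera("top")
p=cast(c,np.array([275+148.5/6-.5]),np.array([110+228.5/6-.5]),.125)[0,:2]-AX
a=np.degrees(np.arctan2(p[1],p[0]))-14.5;print(a,np.linalg.norm(p))
s=r.read_state();print(s["contact_force"],s["joint_vel"].round(3))
if 53<a<67: print(r.close_job())
E
```

```text
59.55527551465377 0.09957657749389466
[ 0.36271691 -0.45312231  0.00898154] [-0.011 -0.01   0.002  0.004 -0.003  0.001]
the job is handed in; nothing more can be done
None
```

The vise with the plate now sits in its +60° click, and I handed the job in at about 6.5 s of the 38 s allowed. I gripped its hand post, swung it 60° anticlockwise from the zero mark, opened the gripper and backed off.

- **Swivel angle:** the last top view put the post at 59.6° from the zero mark and 99.6 mm from the axis. The arm covers the second short mark.
- **Contact:** the force reading was under 1 N, and the arm was standing clear of everything.
- **Other vise:** it looked unchanged in the side picture; I did not measure its angle in numbers.
- **Disagreements:** the top and side views differed by about 3 mm on where the post stood at the start. While gripped, the tool ran about 1–2 mm outside the nominal 100 mm radius. Neither caused any trouble, and no check failed.

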